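# Stow the lamp housing's bayonet cap in the push-latch drawer

### The arm

A 7-joint arm with a two-finger parallel gripper is mounted at the origin on the work surface. World frame = base frame: x ahead of the robot, y to its left, z up, the work surface at z = 0. Lengths are in m, angles in rad, forces in N, time in s.
With the tool pointing down it reaches from about 0.425 to 0.825 m from the base axis. Payload 3.6 kg.
Tool frame: the origin (TCP) lies midway between the tips of the shut fingers; the grasp point (between the pads) lies 19 mm behind it (grip_point_offset is the z of the grasp point in the tool frame, in m); z points along the fingers, y is the line along which they close (so a half turn about z gives the same grasp; the last joint's range is limited). The gripper opens to 93 mm and grips with 3 to 60 N. Pads are 15 mm wide; open, the fingers measure 128 mm over their backs; the gripper's body (75 mm by 188 mm) begins 65 mm behind the grasp point.
Start: joints at [1.25, 0.615, -0.013, 1.423, 0.008, 1.103, -0.04], TCP at [0.189, -0.622, 0.181] pointing down, gripper open.
Joint ranges: [-3.12, 3.12], [-0.3, 2.06], [-1.34, 1.32], [0.26, 2.42], [-1.36, 4.5], [0.01, 1.98], [-2.84, 2.84]. Speed limits (rad/s): [2.79, 2.79, 3.14, 3.14, 3.14, 3.14, 3.14].

### API

Orientations are given as a rotation vector (axis times angle).
In Python, from bench import * gives the robot as it stands.
- The arm moves only by the tool drive_tool, never from a script. Its argument "increments" is a list of rows, each an object of numbers: "tx", "ty", "tz": the shift along the tool's x, y, z in mm; "rx", "ry", "rz": the turn, a rotation vector about the tool's x, y, z in degrees. A call has 1 to 12 rows; each row is the pose to reach, as a shift and turn from the pose commanded when the call began, along the tool's axes at that moment; what a row does not reach only later rows make up. A row lasts 1/8 s, in which the tool goes at most 62.5 mm and 10.7 degrees, less where a joint would pass 70% of its speed; a pose out of reach is approached as far as the arm can. A call with a gripper value outside its range is refused whole. "jaw" is the opening, from 0 (shut) to 1 (fully open), set as the call begins (left out, the last holds). The fingers move at their own pace and stop on an object; "squeeze" is the grip in N (left out, the last holds). Time passes only in rows, so rows that repeat a pose let the fingers close. It gives the time, the measured TCP pose, the force, the opening and the grip force at its end, in the units of the state.
- sense(): the state, without advancing time (a new reading comes with each control period).
- camera(name): name is "scene" or "side" or "wrist"; returns (picture, depth): 384x512x3 uint8, red, green, blue; 384x512 float32, m along the optical axis (not along the pixel's ray), 0 where there is no reading.
- camera_params(name): a dict with "vertical_fov" (degrees; the focal length in pixels is half the picture's height over the tangent of half this angle, whatever the lens; pixels are square), "cx", "cy" (the principal point, pixels), "world_to_cam" (4x4, takes a point from world to camera coordinates). Camera axes: x right, y down, z forward; pixel columns grow to the right and rows downward; lengths in m; the calibration is good to about 2 mm. A picture is of the moment at which its call begins: read the wrist's pose just before it. camera_params takes no time and is no camera call; for the wrist camera it gives the pose at the moment of the call.
- close_job(): hands the job in; it is judged then, once.
The state is a dict: "clock": time; "joint_positions": joint angles; "dq": joint speeds; "joint_efforts": joint torques, N m; "ee_pos": TCP position; "orientation": TCP orientation; "wrist_force": force on the tool from outside, world axes, zero at the start; "torque": the same for the moment, N m; "gripper_width": opening from 0.0 (shut) to 1.0 (fully open); "grasp_force": force on a finger pad.
Only numpy, scipy, OpenCV 4.12 (cv2) and the standard library are available. Lean on these libraries where they do the work, as an engineer would, in place of code of your own. Each camera call takes 0.05 s, during which the arm holds its last target. There are 200 camera calls.

### The job

First press the handleless drawer front in so that its touch latch lets go and it springs out, and pull it open. Then turn the winged bayonet cap of the leaning lamp housing a quarter turn counter-clockwise, lift it off and lay it flat in the drawer, wing up, without dropping it. Finally push the drawer shut until it latches again, and leave everything else on the table standing where it is.

Things in the scene. Friction and masses are not known exactly. Their poses are not given: they have to be found in the camera images.
- drawer (a joint): How far the drawer stands out, m: 0 latched, stop at +0.120. Push-push touch latch: press the front 5.5 to 7.5 mm inward past latched (about 6 N; stop at 7.8 mm), let go, and it springs out to about 0.055; then it slides freely (1 N, damped) and stays. To relatch, push it in (spring up to 5 N over the last 55 mm) to its stop, 5 mm past latched, and let go: it settles at 0.
- unit: Grey metal drawer unit, fixed to the table: 150 mm wide, 100 mm high, 215 mm deep, one handleless drawer. Origin: on the table under the middle of its front; x points into the unit (the drawer opens along -x, towards the robot's side), y to its left, z up.
- drawer_front (a point): Middle of the outer face of the drawer's front panel, 52 mm above the table; moves with the drawer; axes as the unit. The plain aluminium panel is 140 mm wide, 80 mm high (12 to 92 mm above the table), 12 mm thick; shut, its inner face lies against the unit's front. Once the drawer is ajar, its top edge can be hooked from behind by fingertips let down into the drawer.
- drawer_in (a point): Middle of the drawer's inner floor, 18 mm above the table, 72 mm behind the front panel's outer face; axes as the unit. Inside 92 mm wide (y); along x from 60 mm before this point to 76 mm behind it; the side walls reach 48 mm above the floor; the unit's roof is 72 mm above the floor.
- cap: Bayonet cap of the lamp housing, black plastic, about 0.1 kg: disc 46 mm across, 8 mm thick, two lugs at the underside (12 mm wide, 6 thick, 62 mm tip to tip) and a wing handle on top, 48 mm long, 12 mm thick, from 8 to 44 mm above the underside. Origin: centre of the underside; z up through the wing, x along wing and lugs, y across the wing (the faces to grip).
- housing: Lamp housing fixed to the table: finned aluminium drum, 84 mm across, on a grey foot, leaning 32 degrees from vertical along -x of the housing (towards the robot's side). Origin: centre of the foot's underside, z up. Its cap is a bayonet: held by two claws, freed by turning it a quarter turn counter-clockwise as seen looking onto the cap; the other way is blocked.
- seat (a point): Centre of the face the cap sits on, 135 mm high; z along the drum's leaning axis, out of the housing. Around it a rim 8 mm high, 76 mm across, and two claws 26 to 37 mm from the axis, up to 11.5 mm above the seat. Locked, the cap's x stands at -45 degrees from the seat's x about z. From 75 degrees of turn on, the lugs are clear and the cap draws straight off along z.
- carton_top: Cardboard carton 75 x 100 x 60 mm on top of the drawer unit, towards its back; bystander. Origin: centre of its underside.
- jar: Small jar, 40 mm across, 75 mm high, beside the drawer's path; bystander. Origin: centre of its underside.
- relay: Plug-in relay, white block 36 x 36 x 60 mm, on the other side of the drawer's path; bystander. Origin: centre of its underside.
- lampbox: Lamp carton 170 x 50 x 50 mm lying beside the lamp housing; bystander. Origin: centre of its underside.
- bulb: White compact lamp standing on its base, 48 mm across, 103 mm high, at the other side of the housing; bystander. Origin: centre of its underside.
- spray: Contact-cleaner can, 60 mm across, 170 mm high, between the unit and the housing, nearer the robot; bystander. Origin: centre of its underside.
- coupling: Steel ring 48 mm across, 30 mm high; bystander. Origin: centre of its underside.
- carton_lo: Cardboard carton 90 x 70 x 45 mm; bystander. Origin: centre of its underside.
Things that resemble listed ones, but are neither listed nor needed, are in the scene too. Leave any blue or red look-alike of the cap alone.

How it is judged:
On the way, in this order (a step that is already met when the one before it is completed fails the run):
1. the latch has let go and the drawer has sprung out (more than 30 mm) (value of joint drawer above 0.03 m), for 0.2 s.
2. the cap is off the housing (more than 50 mm from its seat) with the drawer open (distance between cap and seat above 0.05 m and value of joint drawer above 0.03 m), for 0.1 s.
3. the cap lies flat in the open drawer, wing up, let go (x of cap in the frame of drawer_in between -0.045 and 0.06 m and y of cap in the frame of drawer_in between -0.03 and 0.03 m and z of cap in the frame of drawer_in between -0.004 and 0.006 m and angle between cap's own z axis and vertical below 0.15 rad and contact force between cap and the fingers below 0.1 N and value of joint drawer above 0.05 m), for 0.2 s.
At the end, for the whole second after the job is handed in: The drawer is latched shut (within 3 mm of 0) and still; the cap lies flat on the drawer's floor at rest, wing up (within 0.15 rad), its centre 45 mm before to 60 mm behind the drawer_in point and within 30 mm of it sideways (x of cap in the frame of drawer_in between -0.045 and 0.06 m and y of cap in the frame of drawer_in between -0.03 and 0.03 m and z of cap in the frame of drawer_in between -0.004 and 0.006 m and angle between cap's own z axis and vertical below 0.15 rad and value of joint drawer between -0.003 and 0.003 m and velocity of joint drawer between -0.01 and 0.01 m/s and linear speed of cap below 0.02 m/s); the robot touches nothing.
It fails at once if the cap was dropped (let go and falling faster than 0.7 m/s, some 25 mm of fall) (contact force between cap and the fingers below 0.1 N and linear speed of cap above 0.7 m/s).
It fails at once if a bystander was shifted more than 25 mm (distance of any of carton_top, jar, relay, lampbox, bulb, spray, coupling, carton_lo from where it was at the start of the episode above 0.025 m).
It fails at once if a bystander was tipped over (angle between any of carton_top, jar, relay, lampbox, bulb, spray, coupling, carton_lo's own z axis and vertical above 0.4 rad).
It also fails if it takes over 72 s, if anything falls off the work surface, if the arm or the gripper's body presses on something with over 40 N, if the wrist force passes 120 N, or if a joint passes its speed limit or range.

## Working session

There is one attempt and no reset: what is moved stays moved. The work goes in short steps, Python scripts to look and compute and a tool call to move; the robot and the scene stay as the last step left them, time stands still between calls to the robot, and variables do not carry over. Pictures are saved under pics/ and viewed, at most 10 in all, crops included, and the job is handed in when it is done.

Besides the shell and the picture viewer there is one more tool, called after "Call:" as a command line: name --argument value ..., lists and objects as JSON in quotes. drive_tool: Moves the arm, as the interface text tells. Its arguments: {"type":"object","properties":{"increments":{"type":"array","items":{"type":"object","properties":{"tx":{"type":"number"},"ty":{"type":"number"},"tz":{"type":"number"},"rx":{"type":"number"},"ry":{"type":"number"},"rz":{"type":"number"}}}},"jaw":{"type":"number"},"squeeze":{"type":"number"}},"required":["increments"]}

```bash
mkdir -p pics; cat > h.py <<'E'
from bench import *
import numpy as np, cv2
from scipy.spatial.transform import Rotation as R
def snap(n,tag):
    P=camera_params(n); im,d=camera(n)
    cv2.imwrite(f'pics/{tag}.png',im[:,:,::-1]); np.savez(f'pics/{tag}.npz',im=im,d=d,W=P['world_to_cam'],f=192/np.tan(np.radians(P['vertical_fov']/2)),cx=P['cx'],cy=P['cy'])
def cloud(tag):
    z=np.load(f'pics/{tag}.npz'); d=z['d']; v,u=np.mgrid[:384,:512]
    c=np.stack([(u-z['cx'])/z['f']*d,(v-z['cy'])/z['f']*d,d],-1)
    W=z['W']; return (c-W[:3,3])@W[:3,:3]
E
python3 - <<'E'
from h import *
snap('scene','sc');snap('side','si')
a=cv2.imread('pics/sc.png');b=cv2.imread('pics/si.png')
cv2.imwrite('pics/a1.png',cv2.resize(a,(768,576)));cv2.imwrite('pics/b1.png',cv2.resize(b,(768,576)))
for n in('scene','side'):
  p=camera_params(n);print(p)
print(sense())
E
```

```text
{'vertical_fov': 53.548017762419896, 'cx': 256.0496967382887, 'cy': 192.89715102314028, 'world_to_cam': array([[ 0.82262275,  0.56856346, -0.00523405, -0.47164023],
       [ 0.39450885, -0.57737352, -0.71484445, -0.16715315],
       [-0.40945644,  0.58598243, -0.69926391,  1.57355686],
       [ 0.        ,  0.        ,  0.        ,  1.        ]])}
{'vertical_fov': 47.26703240254581, 'cx': 255.85825712399506, 'cy': 196.78959491179714, 'world_to_cam': array([[-0.78261417, -0.62230741, -0.01576559,  0.46541833],
       [-0.32138305,  0.42560205, -0.84591715,  0.27754682],
       [ 0.53313038, -0.65695996, -0.53308125,  0.97390312],
       [ 0.        ,  0.        ,  0.        ,  1.        ]])}
{'clock': 0.1, 'joint_positions': array([ 1.24950534,  0.61579339, -0.01262414,  1.42471016,  0.00810845,
        1.10342146, -0.04040708]), 'dq': array([-8.54634231e-04, -1.62808253e-03, -1.68083022e-03, -3.10037756e-03,
       -9.33517018e-04, -4.38147002e-04, -3.64555449e-05]), 'joint_efforts': array([ 1.60333890e-03, -4.60036290e+01,  2.10383646e-01, -1.66243190e+01,
       -6.10714406e-02,  1.69100479e-02,  9.72493399e-05]), 'ee_pos': array([ 0.18863188, -0.62119753,  0.17952544]), 'orientation': array([-3.10528422e+00, -4.61156859e-01,  5.74333802e-04]), 'wrist_force': array([ 0.20385524,  0.52041929, -0.33214721]), 'torque': array([ 0.04204267, -0.05635029,  0.04087109]), 'grasp_force': 0.0, 'gripper_width': 0.9976994730247147}
```

View pics/a1.png

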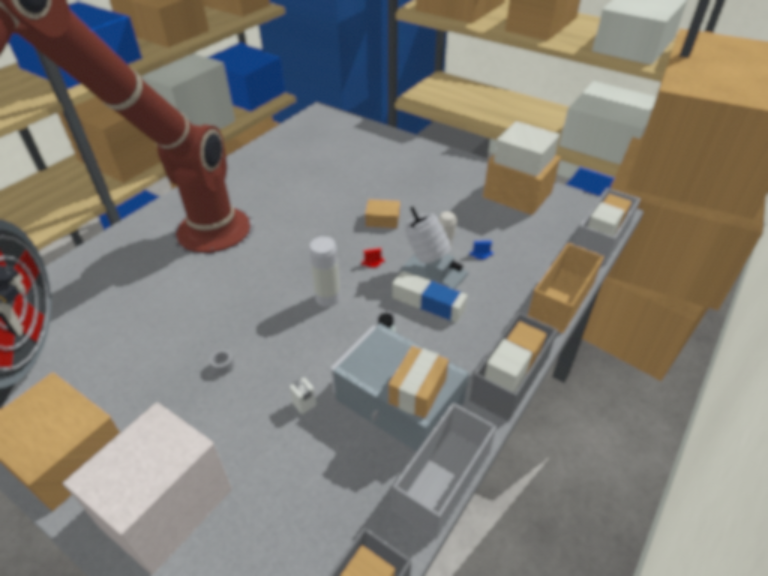

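View pics/b1.png

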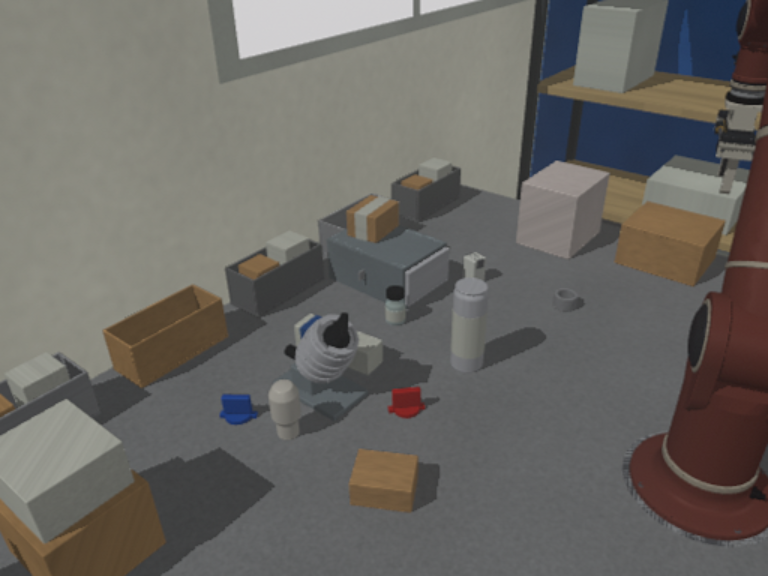

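The scene view is blurred and the side view is sharp. The unit's front panel is at about side (428,273), the drum with its cap at (325,345), the spray can at (468,325), the jar at (395,305) and the relay at (474,265), all in 1.5x pixels. Next I'll make a top-down map from the depth.

```bash
python3 - <<'E'
from h import *
out=np.zeros((600,800,3),np.uint8); H=np.full((600,800),-1.)
# map: row = x from 0.85 down to 0.25 (1mm), col = y from +0.3 to -0.5
for t in('si','sc'):
    C=cloud(t).reshape(-1,3); z=np.load(f'pics/{t}.npz'); im=z['im'].reshape(-1,3); ok=z['d'].ravel()>0
    C=C[ok];im=im[ok]
    print(t,C.min(0),C.max(0), np.median(C[np.abs(C[:,2])<.02][:,2]))
E
python3 - <<'E'
from h import *
for t,pts in {'si':[(428,273),(390,260),(325,345),(343,330),(290,352),(468,285),(396,292),(474,258),(284,385),(385,465),(375,215),(566,295),(365,350)],'sc':[(400,360),(430,235),(324,245),(386,320),(303,388),(447,218),(382,208),(425,375),(221,355),(425,292)]}.items():
    C=cloud(t)
    for u,v in pts: print(t,u,v,C[int(v/1.5),int(u/1.5)].round(3))
E
```

```text
si [-0.11495036 -2.17487872 -0.67055945] [1.36697556 0.71326416 0.58889964] 0.0008306221018174754
sc [-1.59576647 -0.88978458 -0.76673323] [1.35264549 2.01565244 0.70267785] 0.0006006249490249703
si 428 273 [ 0.615 -0.175  0.061]
si 390 260 [ 0.674 -0.123  0.098]
si 325 345 [0.544 0.214 0.135]
si 343 330 [0.515 0.201 0.169]
si 290 352 [0.651 0.195 0.063]
si 468 285 [ 0.431 -0.032  0.169]
si 396 292 [ 0.609 -0.059  0.077]
si 474 258 [ 0.574 -0.293  0.059]
si 284 385 [0.556 0.296 0.103]
si 385 465 [0.364 0.289 0.044]
si 375 215 [ 0.752 -0.172  0.159]
si 566 295 [ 0.375 -0.34   0.017]
si 365 350 [0.56  0.099 0.05 ]
sc 400 360 [ 0.721 -0.162  0.102]
sc 430 235 [0.586 0.168 0.135]
sc 324 245 [ 0.436 -0.032  0.171]
sc 386 320 [ 0.624 -0.067  0.074]
sc 303 388 [ 0.584 -0.295  0.059]
sc 447 218 [0.567 0.289 0.099]
sc 382 208 [0.361 0.292 0.045]
sc 425 375 [ 0.802 -0.202  0.159]
sc 221 355 [ 0.362 -0.312  0.024]
sc 425 292 [0.634 0.077 0.049]
```

```bash
python3 - <<'E'
from h import *
for t in('si','sc'):
    C=cloud(t); im=np.load(f'pics/{t}.npz')['im'].astype(int)
    m=(abs(C[...,2]-.1)<.006)&(C[...,0]>.55)&(C[...,0]<.95)&(C[...,1]<-.03)&(C[...,1]>-.35)
    P=C[m]; r=cv2.minAreaRect(P[:,:2].astype(np.float32)); print(t,'roof',m.sum(),r,P[:,2].mean()); print(cv2.boxPoints(r).round(3).tolist())
    m=(C[...,2]>.02)&(C[...,2]<.088)&(C[...,0]>.55)&(C[...,0]<.72)&(C[...,1]<-.085)&(C[...,1]>-.26)
    P=C[m]
    if len(P)>50:
        # ransac plane, vertical
        best=0;rng=np.random.default_rng(0)
        for _ in range(500):
            a=P[rng.choice(len(P),3,False)];n=np.cross(a[1]-a[0],a[2]-a[0]);n/=np.linalg.norm(n)+1e-12
            k=abs((P-a[0])@n)<.002
            if abs(n[2])<.2 and k.sum()>best:best=k.sum();K=k
        Q=P[K];c=Q.mean(0);n=np.linalg.svd(Q-c)[2][2];print('front',K.sum(),c.round(4),n.round(3));
        e=np.array([n[1],-n[0],0]);e/=np.linalg.norm(e);s=(Q-c)@e; print((c+s.min()*e).round(4),(c+s.max()*e).round(4),Q[:,2].min(),Q[:,2].max())
    m=(C[...,2]>.1)&(C[...,0]>.4)&(C[...,0]<.72)&(C[...,1]>.09)&(C[...,1]<.30)&(im.sum(-1)<150)
    P=C[m];print('dark',m.sum(),P.min(0).round(3),P.max(0).round(3),P.mean(0).round(3))
E
python3 - <<'E'
from h import *
a=cv2.imread('pics/si.png')[180:290,170:270];b=cv2.imread('pics/sc.png')[130:200,250:320]
cv2.imwrite('pics/crop.png',np.hstack([cv2.resize(a,(500,550),interpolation=cv2.INTER_CUBIC)]))
E
```

```text
si roof 1266 ((0.7483046054840088, -0.1637987494468689), (0.3034171164035797, 0.18394646048545837), 17.479726791381836) 0.1003838378596228
[[0.5759999752044678, -0.12200000137090683], [0.6309999823570251, -0.296999990940094], [0.9210000038146973, -0.20600000023841858], [0.8650000095367432, -0.03099999949336052]]
front 397 [ 0.615  -0.1721  0.0543] [ 0.999 -0.04  -0.002]
[ 0.6176 -0.1061  0.0543] [ 0.6119 -0.2475  0.0543] 0.0201724543976383 0.08788313544273993
dark 276 [0.506 0.169 0.124] [0.561 0.212 0.181] [0.531 0.195 0.154]
sc roof 2028 ((0.7787333726882935, -0.18961867690086365), (0.32085034251213074, 0.3149295449256897), 0.18582285940647125) 0.10012180187024936
[[0.6179999709129333, -0.032999999821186066], [0.6190000176429749, -0.3479999899864197], [0.9399999976158142, -0.34700000286102295], [0.9390000104904175, -0.03200000151991844]]
front 310 [ 0.6741 -0.2521  0.0549] [ 0.032  0.999 -0.003]
[ 0.6269 -0.2506  0.0549] [ 0.7199 -0.2535  0.0549] 0.02001530757244355 0.08743301238455672
dark 2 [0.551 0.169 0.159] [0.551 0.17  0.163] [0.551 0.169 0.161]
```

View pics/crop.png

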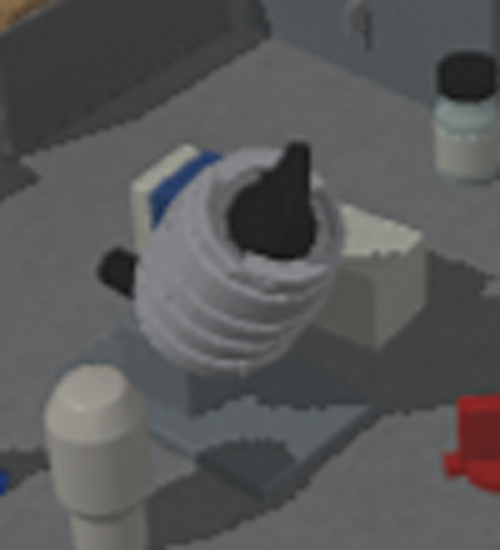

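The cap in its drum shows at crop (270,210), with the wing edge-on to the side camera, so I'll use the wrist camera for it later. The unit's front centre is about (0.615,-0.175) with a yaw of about -2°, and the panel measures 141 mm wide, which matches the text.

```bash
cat >> h.py <<'E'
YU=np.radians(-2.0); XU=np.array([np.cos(YU),np.sin(YU),0]); YV=np.array([-np.sin(YU),np.cos(YU),0]); ZW=np.array([0,0,1.])
RD=np.stack([XU,-YV,-ZW],1)
def to(p,Rm):
    s=sense(); T=R.from_rotvec(s['orientation']).as_matrix()
    print('t',(T.T@(np.array(p)-s['ee_pos'])*1000).round(1),'r',np.degrees(R.from_matrix(T.T@Rm).as_rotvec()).round(1))
E
python3 - <<'E'
from h import *
s=sense();T=np.eye(4);T[:3,:3]=R.from_rotvec(s['orientation']).as_matrix();T[:3,3]=s['ee_pos']
W=camera_params('wrist')
print((W['world_to_cam']@T).round(3),W['vertical_fov'])
print(T.round(3))
to([.55,-.173,.26],RD); to([.55,-.173,.055],RD)
E
```

```text
[[ 0.     1.     0.    -0.001]
 [-0.969  0.    -0.247  0.015]
 [-0.247 -0.     0.969  0.217]
 [ 0.     0.     0.     1.   ]] 70.24294316845591
[[ 0.957  0.291 -0.001  0.189]
 [ 0.291 -0.957  0.002 -0.621]
 [-0.    -0.002 -1.     0.18 ]
 [ 0.     0.     0.     1.   ]]
t [ 476.  -324.   -79.8] r [-0.1  0.  18.9]
t [ 476.  -323.6  125.2] r [-0.1  0.  18.9]
```

Call:
drive_tool --increments '[{"tz": -60}, {"tx": 60, "ty": -40, "tz": -80, "rz": 2}, {"tx": 476, "ty": -324, "tz": -80, "rz": 18.9}, {"tx": 476, "ty": -324, "tz": -80, "rz": 18.9}, {"tx": 476, "ty": -324, "tz": -80, "rz": 18.9}, {"tx": 476, "ty": -324, "tz": -80, "rz": 18.9}, {"tx": 476, "ty": -324, "tz": -80, "rz": 18.9}, {"tx": 476, "ty": -324, "tz": -80, "rz": 18.9}, {"tx": 476, "ty": -324, "tz": -80, "rz": 18.9}, {"tx": 476, "ty": -324, "tz": -80, "rz": 18.9}, {"tx": 476, "ty": -324, "tz": -80, "rz": 18.9}, {"tx": 476, "ty": -324, "tz": -80, "rz": 18.9}]' --jaw 0

```text
validation failed for argument at $.in...
```

```bash
python3 - <<'E'
from h import *
s=sense();print(s['clock'],s['ee_pos'],s['gripper_width'],s['joint_positions'].round(2),s['wrist_force'])
to([.55,-.173,.26],RD); to([.58,-.173,.055],RD)
E
```

```text
0.1 [ 0.18863188 -0.62119753  0.17952544] 0.9976994730247147 [ 1.25  0.62 -0.01  1.42  0.01  1.1  -0.04] [ 0.20385524  0.52041929 -0.33214721]
t [ 476.  -324.   -79.8] r [-0.1  0.  18.9]
t [ 504.7 -314.8  125.2] r [-0.1  0.  18.9]
```

Call:
drive_tool --increments '[{"tx": 0, "ty": 0, "tz": -60, "rx": 0, "ry": 0, "rz": 0}, {"tx": 60, "ty": -40, "tz": -80, "rx": 0, "ry": 0, "rz": 2}, {"tx": 110, "ty": -75, "tz": -80, "rx": 0, "ry": 0, "rz": 5}, {"tx": 160, "ty": -109, "tz": -80, "rx": 0, "ry": 0, "rz": 8}, {"tx": 210, "ty": -143, "tz": -80, "rx": 0, "ry": 0, "rz": 10}, {"tx": 260, "ty": -177, "tz": -80, "rx": 0, "ry": 0, "rz": 12}, {"tx": 310, "ty": -211, "tz": -80, "rx": 0, "ry": 0, "rz": 14}, {"tx": 360, "ty": -245, "tz": -80, "rx": 0, "ry": 0, "rz": 16}, {"tx": 410, "ty": -279, "tz": -80, "rx": 0, "ry": 0, "rz": 18}, {"tx": 445, "ty": -303, "tz": -80, "rx": 0, "ry": 0, "rz": 19}, {"tx": 476, "ty": -324, "tz": -80, "rx": 0, "ry": 0, "rz": 19}, {"tx": 476, "ty": -324, "tz": -80, "rx": 0, "ry": 0, "rz": 19}]' --jaw 0

```text
clock: 1.6
ee_pos: [0.5516, -0.1693, 0.2597]
orientation: [-3.138, 0.046, 0.001]
wrist_force: [-0.6, 0.2, -0.2]
gripper_width: 0.007
grasp_force: 0.0
```

```bash
python3 - <<'E'
from h import *
s=sense();print(s['clock'],s['ee_pos'],s['gripper_width'],s['joint_positions'].round(2),s['wrist_force'])
to([.55,-.173,.26],RD); to([.58,-.173,.055],RD)
E
```

```text
1.6 [ 0.55162233 -0.16927973  0.25967647] 0.007180127282469025 [ 0.3   0.44 -0.07  1.52  0.03  1.19 -1.37] [-0.63935471  0.18061505 -0.19556474]
t [-1.5  3.8 -0.3] r [-0.2  0.   0.3]
t [ 28.6   3.4 204.6] r [-0.2  0.   0.3]
```

Call:
drive_tool --increments '[{"tx": 0, "ty": 4, "tz": 55, "rx": 0, "ry": 0, "rz": 0}, {"tx": 0, "ty": 4, "tz": 110, "rx": 0, "ry": 0, "rz": 0}, {"tx": 0, "ty": 4, "tz": 165, "rx": 0, "ry": 0, "rz": 0}, {"tx": 0, "ty": 4, "tz": 204, "rx": 0, "ry": 0, "rz": 0}, {"tx": 28, "ty": 4, "tz": 204, "rx": 0, "ry": 0, "rz": 0}, {"tx": 38, "ty": 4, "tz": 204, "rx": 0, "ry": 0, "rz": 0}, {"tx": 43, "ty": 4, "tz": 204, "rx": 0, "ry": 0, "rz": 0}, {"tx": 46, "ty": 4, "tz": 204, "rx": 0, "ry": 0, "rz": 0}, {"tx": 46, "ty": 4, "tz": 204, "rx": 0, "ry": 0, "rz": 0}]'

```text
clock: 2.72
ee_pos: [0.5958, -0.1794, 0.057]
orientation: [3.141, -0.058, 0.0]
wrist_force: [-0.8, 0.0, 0.7]
gripper_width: 0.003
grasp_force: 0.0
```

Call:
drive_tool --increments '[{"tx": 4, "ty": 0, "tz": 0, "rx": 0, "ry": 0, "rz": 0}, {"tx": 8, "ty": 0, "tz": 0, "rx": 0, "ry": 0, "rz": 0}, {"tx": 8, "ty": 0, "tz": 0, "rx": 0, "ry": 0, "rz": 0}]'

```text
clock: 3.1
ee_pos: [0.6044, -0.1795, 0.0566]
orientation: [-3.141, 0.057, -0.001]
wrist_force: [-0.2, 0.9, -0.2]
gripper_width: 0.005
grasp_force: 0.0
```

Call:
drive_tool --increments '[{"tx": 3, "ty": 0, "tz": 0, "rx": 0, "ry": 0, "rz": 0}, {"tx": 3, "ty": 0, "tz": 0, "rx": 0, "ry": 0, "rz": 0}]'

```text
clock: 3.35
ee_pos: [0.6072, -0.1796, 0.0565]
orientation: [-3.141, 0.058, -0.0]
wrist_force: [-0.8, 0.2, -0.1]
gripper_width: 0.006
grasp_force: 0.0
```

Call:
drive_tool --increments '[{"tx": 3, "ty": 0, "tz": 0, "rx": 0, "ry": 0, "rz": 0}, {"tx": 3, "ty": 0, "tz": 0, "rx": 0, "ry": 0, "rz": 0}]'

```text
clock: 3.6
ee_pos: [0.6103, -0.1797, 0.0566]
orientation: [-3.141, 0.058, -0.0]
wrist_force: [0.1, 0.1, -0.8]
gripper_width: 0.007
grasp_force: 0.0
```

Call:
drive_tool --increments '[{"tx": 2, "ty": 0, "tz": 0, "rx": 0, "ry": 0, "rz": 0}, {"tx": 3, "ty": 0, "tz": 0, "rx": 0, "ry": 0, "rz": 0}, {"tx": 3, "ty": 0, "tz": 0, "rx": 0, "ry": 0, "rz": 0}]'

```text
clock: 3.98
ee_pos: [0.6131, -0.1798, 0.0566]
orientation: [-3.141, 0.058, -0.0]
wrist_force: [0.6, -0.0, 0.5]
gripper_width: 0.007
grasp_force: 0.0
```

Call:
drive_tool --increments '[{"tx": 2, "ty": 0, "tz": 0, "rx": 0, "ry": 0, "rz": 0}, {"tx": 2, "ty": 0, "tz": 0, "rx": 0, "ry": 0, "rz": 0}]'

```text
clock: 4.22
ee_pos: [0.6152, -0.1799, 0.0566]
orientation: [-3.141, 0.058, -0.0]
wrist_force: [0.1, -0.6, -0.1]
gripper_width: 0.001
grasp_force: 0.0
```

```bash
python3 - <<'E'
from h import *
snap('side','si2')
C=cloud('si2');D=cloud('si')
for u,v in [(415,280),(440,262),(428,285),(445,275),(410,290)]:
    a=(int(v/1.5),int(u/1.5));print(D[a].round(4),C[a].round(4))
cv2.imwrite('pics/c2.png',cv2.resize(cv2.imread('pics/si2.png')[120:240,220:380],(800,600),interpolation=cv2.INTER_CUBIC))
E
```

```text
[ 0.6182 -0.1311  0.0666] [ 0.6165 -0.1288  0.0683]
[ 0.6121 -0.2144  0.0738] [ 0.6149 -0.2187  0.0709]
[ 0.6153 -0.1762  0.0313] [ 0.6145 -0.1751  0.0322]
[ 0.6153 -0.2389  0.0278] [ 0.6124 -0.2344  0.0309]
[ 0.6176 -0.115   0.0494] [ 0.6192 -0.1171  0.0478]
```

View pics/c2.png

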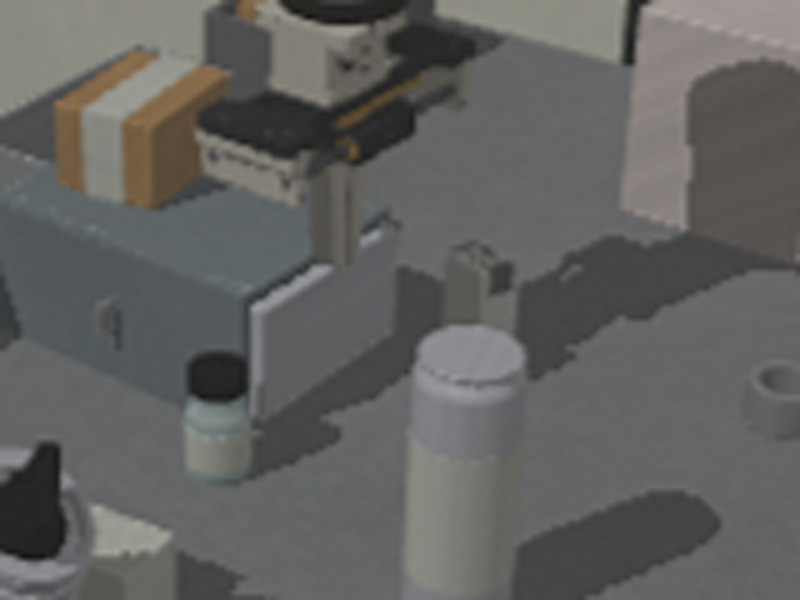

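The crop shows the fingers going down behind the panel's top edge at (345,265). That conflicts with my estimate, so I'll check the calibration using the gripper itself.

```bash
python3 - <<'E'
from h import *
C=cloud('si2');D=cloud('si')
for x,y in [(325,210),(345,200),(345,255),(325,255),(345,275),(320,290),(290,290),(200,250),(245,170),(250,305),(395,222),(258,400)]:
    a=(int(120+y/5),int(220+x/5));print((x,y),D[a].round(4),C[a].round(4))
s=sense();T=np.eye(4);T[:3,:3]=R.from_rotvec(s['orientation']).as_matrix();T[:3,3]=s['ee_pos']
z=np.load('pics/si2.npz')
for q in ([0,0,0],[0,0,-.04]):
    p=z['W']@T@np.r_[q,1];print('proj',z['f']*p[0]/p[2]+z['cx'],z['f']*p[1]/p[2]+z['cy'])
W=camera_params('side')['world_to_cam'];print(np.abs(W-np.load('pics/si.npz')['W']).max())
snap('scene','sc2');
C=cloud('sc2')
m=(abs(C[...,2]-.1)<.004)&(C[...,1]<-.08)&(C[...,1]>-.26)&(C[...,0]>.57)&(C[...,0]<.85);P=C[m]
for y in np.arange(-.25,-.08,.02):
  q=P[abs(P[:,1]-y)<.01];print(y.round(2),np.percentile(q[:,0],[0,3,97]).round(4) if len(q) else '')
E
```

```text
(325, 210) [ 0.6511 -0.2245  0.1004] [ 0.61   -0.1652  0.1383]
(345, 200) [ 0.6477 -0.2421  0.1014] [ 0.6049 -0.1789  0.1409]
(345, 255) [ 0.6153 -0.196   0.0917] [ 0.6052 -0.181   0.1017]
(325, 255) [ 0.6229 -0.1849  0.0941] [ 0.6114 -0.1683  0.1053]
(345, 275) [ 0.6114 -0.1908  0.0809] [ 0.6156 -0.197   0.0768]
(320, 290) [ 0.616  -0.1703  0.0779] [ 0.6158 -0.17    0.0781]
(290, 290) [ 0.6162 -0.1384  0.0924] [ 0.6178 -0.1405  0.0909]
(200, 250) [ 0.6807 -0.1315  0.1021] [ 0.6823 -0.1336  0.1007]
(245, 170) [ 0.7288 -0.2419  0.0988] [ 0.6174 -0.0942  0.1917]
(250, 305) [ 0.6256 -0.1101  0.0917] [ 0.6269 -0.1119  0.0904]
(395, 222) [ 0.7112 -0.4021 -0.0015] [ 0.7097 -0.3997  0.    ]
(258, 400) [ 0.6223 -0.1111  0.0239] [ 0.6204 -0.1086  0.026 ]
proj 285.89304699445927 182.7209052074753
proj 286.1599202002024 171.6533407752091
0.0
-0.25 [0.6237 0.6328 0.8385]
-0.23 [0.6235 0.6317 0.8405]
-0.21 [0.6285 0.6338 0.8402]
-0.19 [0.6116 0.6313 0.8415]
-0.17 [0.6257 0.6316 0.8423]
-0.15 [0.633  0.6361 0.8422]
-0.13 [0.6342 0.6368 0.8437]
-0.11 [0.6298 0.6353 0.8427]
-0.09 [0.635 0.635 0.635]
```

```bash
python3 - <<'E'
from h import *
s=sense();snap('wrist','w1');print(s['ee_pos'],s['orientation'],s['joint_positions'].round(4),s['gripper_width'])
C=cloud('w1')
for v in range(20,384,40): print([tuple(C[v,u].round(3)) for u in (60,160,256,350,450)])
cv2.imwrite('pics/w1v.png',cv2.imread('pics/w1.png'))
z=np.load('pics/w1.npz');p=z['W']@np.r_[s['ee_pos'],1];print('tcp proj',z['f']*p[0]/p[2]+z['cx'],z['f']*p[1]/p[2]+z['cy'],p)
E
```

```text
[ 0.61500721 -0.17992146  0.05657466] [-3.14099256e+00  5.76421130e-02 -2.85519526e-05] [ 0.28    0.7303 -0.0507  1.5851  0.0458  0.8274 -1.3963] 0.004763591554878814
[(np.float64(0.771), np.float64(-0.021), np.float64(0.002)), (np.float64(0.736), np.float64(-0.136), np.float64(0.102)), (np.float64(0.734), np.float64(-0.186), np.float64(0.102)), (np.float64(0.732), np.float64(-0.235), np.float64(0.102)), (np.float64(0.759), np.float64(-0.353), np.float64(0.001))]
[(np.float64(0.74), np.float64(-0.014), np.float64(0.001)), (np.float64(0.716), np.float64(-0.133), np.float64(0.101)), (np.float64(0.714), np.float64(-0.185), np.float64(0.102)), (np.float64(0.713), np.float64(-0.236), np.float64(0.102)), (np.float64(0.727), np.float64(-0.357), np.float64(0.002))]
[(np.float64(0.707), np.float64(-0.007), np.float64(0.002)), (np.float64(0.696), np.float64(-0.131), np.float64(0.103)), (np.float64(0.694), np.float64(-0.185), np.float64(0.102)), (np.float64(0.692), np.float64(-0.237), np.float64(0.103)), (np.float64(0.694), np.float64(-0.362), np.float64(0.001))]
[(np.float64(0.671), np.float64
[... 1478 characters left out ...]
(0.64), np.float64(-0.141), np.float64(0.215)), (np.float64(0.638), np.float64(-0.161), np.float64(0.214)), (np.float64(0.639), np.float64(-0.182), np.float64(0.216)), (np.float64(0.638), np.float64(-0.202), np.float64(0.215)), (np.float64(0.637), np.float64(-0.223), np.float64(0.215))]
[(np.float64(0.638), np.float64(-0.146), np.float64(0.223)), (np.float64(0.638), np.float64(-0.164), np.float64(0.223)), (np.float64(0.683), np.float64(-0.183), np.float64(0.263)), (np.float64(0.683), np.float64(-0.183), np.float64(0.263)), (np.float64(0.683), np.float64(-0.183), np.float64(0.263))]
tcp proj 253.34039153670054 208.1246312561129 [-7.58119450e-04  1.54524391e-02  2.16691377e-01  1.00000000e+00]
```

View pics/w1v.png

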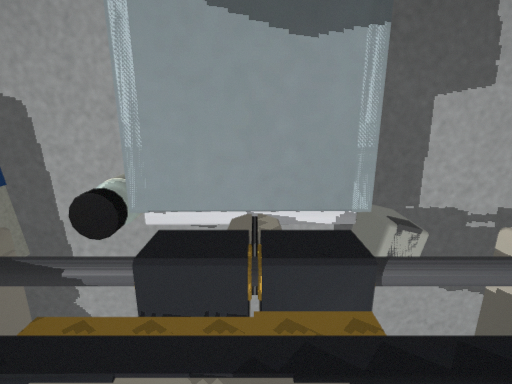

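The wrist cloud agrees with the calibration (roof at 0.102), but the fingertips seen at about (253,220) appear to end near z≈0.1, while the TCP is reported at 0.057. I'll measure the real tip offset.

```bash
python3 - <<'E'
from h import *
C=cloud('si');m=(abs(C[...,0]-.189)<.06)&(abs(C[...,1]+.621)<.09)&(C[...,2]>.1)&(C[...,2]<.4)
P=C[m];print(len(P),P.min(0),np.percentile(P[:,2],[0,1,2,5,10]))
z=np.load('pics/si.npz')
for q in ([.189,-.621,.1795],[.189,-.621,.2195]):
    p=z['W']@np.r_[q,1];print('proj',z['f']*p[0]/p[2]+z['cx'],z['f']*p[1]/p[2]+z['cy'])
h=np.histogram(P[:,2],np.arange(.1,.4,.01));print(list(zip(h[1].round(2),h[0])))
for t in('si2','sc2','w1'):
  C=cloud(t);m=(abs(C[...,0]-.612)<.022)&(abs(C[...,1]+.18)<.022)&(C[...,2]>.094)&(C[...,2]<.2);P=C[m]
  if t!='w1': P=P[P[:,0]<.64]
  h=np.histogram(P[:,2],np.arange(.09,.2,.01));print(t,len(P),list(zip(h[1].round(2),h[0])))
E
```

```text
1504 [ 0.13814367 -0.71027948  0.1000021 ] [0.1000021  0.10013253 0.1002316  0.10064815 0.10128632]
proj 477.66469781641376 133.72840793949183
proj 480.9254268480771 121.872141482343
[(np.float64(0.1), np.int64(356)), (np.float64(0.11), np.int64(0)), (np.float64(0.12), np.int64(0)), (np.float64(0.13), np.int64(0)), (np.float64(0.14), np.int64(0)), (np.float64(0.15), np.int64(0)), (np.float64(0.16), np.int64(0)), (np.float64(0.17), np.int64(0)), (np.float64(0.18), np.int64(0)), (np.float64(0.19), np.int64(0)), (np.float64(0.2), np.int64(0)), (np.float64(0.21), np.int64(5)), (np.float64(0.22), np.int64(29)), (np.float64(0.23), np.int64(37)), (np.float64(0.24), np.int64(35)), (np.float64(0.25), np.int64(37)), (np.float64(0.26), np.int64(23)), (np.float64(0.27), np.int64(22)), (np.float64(0.28), np.int64(29)), (np.float64(0.29), np.int64(11)), (np.float64(0.3), np.int64(63)), (np.float64(0.31), np.int64(109)), (np.float64(0.32), np.int64(100)), (np.float64(0.33), np.int64(58)), (np.float64(0.34), np.int64(201)), (np.float64(0.35), np.int64(67)), (np.float64(0.36), np.int64(65)), (np.floa
[... 534 characters left out ...]
 np.int64(21)), (np.float64(0.11), np.int64(25)), (np.float64(0.12), np.int64(24)), (np.float64(0.13), np.int64(21)), (np.float64(0.14), np.int64(8)), (np.float64(0.15), np.int64(5)), (np.float64(0.16), np.int64(0)), (np.float64(0.17), np.int64(0)), (np.float64(0.18), np.int64(0)), (np.float64(0.19), np.int64(0))]
w1 1900 [(np.float64(0.09), np.int64(300)), (np.float64(0.1), np.int64(830)), (np.float64(0.11), np.int64(334)), (np.float64(0.12), np.int64(172)), (np.float64(0.13), np.int64(106)), (np.float64(0.14), np.int64(61)), (np.float64(0.15), np.int64(38)), (np.float64(0.16), np.int64(0)), (np.float64(0.17), np.int64(28)), (np.float64(0.18), np.int64(28)), (np.float64(0.19), np.int64(3))]
```

```bash
sed -i "s/^def to(p,Rm):/TO=.038\ndef to(p,Rm):\n    p=np.array(p)+TO*Rm[:,2]  # reported TCP lies TO beyond the real tips/" h.py; python3 - <<'E'
from h import *
import bench
print([ (k,getattr(bench,k)) for k in dir(bench) if 'off' in k.lower() or 'grip' in k.lower()])
to([.56,-.174,.055],RD);to([.597,-.174,.055],RD)
E
```

```text
[('grip_point_offset', -0.0188)]
t [-55.1  -3.9  39.6] r [-0.   0.  -0.1]
t [-18.2  -5.3  39.6] r [-0.   0.  -0.1]
```

Call:
drive_tool --increments '[{"tx": -40, "ty": -4, "tz": 0, "rx": 0, "ry": 0, "rz": 0}, {"tx": -50, "ty": -4, "tz": 39, "rx": 0, "ry": 0, "rz": 0}, {"tx": -50, "ty": -4, "tz": 39, "rx": 0, "ry": 0, "rz": 0}, {"tx": -25, "ty": -4, "tz": 39, "rx": 0, "ry": 0, "rz": 0}, {"tx": -12, "ty": -4, "tz": 39, "rx": 0, "ry": 0, "rz": 0}, {"tx": -9, "ty": -4, "tz": 39, "rx": 0, "ry": 0, "rz": 0}, {"tx": -9, "ty": -4, "tz": 39, "rx": 0, "ry": 0, "rz": 0}]'

```text
clock: 5.25
ee_pos: [0.6061, -0.1756, 0.0181]
orientation: [-3.141, 0.058, -0.0]
wrist_force: [-1.0, -1.0, 1.0]
gripper_width: 0.003
grasp_force: 0.8
```

Call:
drive_tool --increments '[{"tx": 2.5, "ty": 0, "tz": 0, "rx": 0, "ry": 0, "rz": 0}, {"tx": 2.5, "ty": 0, "tz": 0, "rx": 0, "ry": 0, "rz": 0}]'

```text
clock: 5.5
ee_pos: [0.6068, -0.1757, 0.0177]
orientation: [-3.141, 0.058, 0.005]
wrist_force: [-5.0, 1.0, 4.9]
gripper_width: -0.0
grasp_force: 2.5
```

Call:
drive_tool --increments '[{"tx": 3, "ty": 0, "tz": 0, "rx": 0, "ry": 0, "rz": 0}, {"tx": 5, "ty": 0, "tz": 0, "rx": 0, "ry": 0, "rz": 0}, {"tx": 5, "ty": 0, "tz": 0, "rx": 0, "ry": 0, "rz": 0}]'

```text
clock: 5.88
ee_pos: [0.6113, -0.1759, 0.0176]
orientation: [-3.141, 0.058, 0.007]
wrist_force: [-5.0, -0.4, 4.7]
gripper_width: 0.003
grasp_force: 2.8
```

Call:
drive_tool --increments '[{"tx": 1, "ty": 0, "tz": 0, "rx": 0, "ry": 0, "rz": 0}, {"tx": 1.3, "ty": 0, "tz": 0, "rx": 0, "ry": 0, "rz": 0}, {"tx": 1.3, "ty": 0, "tz": 0, "rx": 0, "ry": 0, "rz": 0}]'

```text
clock: 6.25
ee_pos: [0.6124, -0.1759, 0.0176]
orientation: [-3.141, 0.058, 0.007]
wrist_force: [-5.7, -0.1, 3.9]
gripper_width: 0.006
grasp_force: 3.0
```

Call:
drive_tool --increments '[{"tx": -40, "ty": 0, "tz": 0, "rx": 0, "ry": 0, "rz": 0}, {"tx": -90, "ty": 0, "tz": 0, "rx": 0, "ry": 0, "rz": 0}, {"tx": -95, "ty": 0, "tz": 0, "rx": 0, "ry": 0, "rz": 0}, {"tx": -95, "ty": 0, "tz": -60, "rx": 0, "ry": 0, "rz": 0}, {"tx": -95, "ty": 0, "tz": -70, "rx": 0, "ry": 0, "rz": 0}]'

```text
clock: 6.88
ee_pos: [0.5253, -0.1736, 0.0917]
orientation: [3.138, -0.058, 0.018]
wrist_force: [0.6, 0.8, 1.1]
gripper_width: 0.007
grasp_force: 0.0
```

```bash
cat > front.py <<'E'
from h import *
import sys
def front(tag):
    C=cloud(tag);P=C[(C[...,2]>.06)&(C[...,2]<.088)&(C[...,0]>.44)&(C[...,0]<.64)&(C[...,1]<-.1)&(C[...,1]>-.25)]
    d=(P-np.array([.615,-.1755,0]))@XU; h=np.histogram(d,np.arange(-.15,.02,.002));i=h[0].argmax();print('front d',h[1][i],h[0][i]); q=d[abs(d-h[1][i]-.001)<.004];print(np.median(q))
snap('side',sys.argv[1]);front(sys.argv[1]); s=sense();print(s['clock'],s['ee_pos'],s['wrist_force'])
E
python3 front.py si3
python3 - <<'E'
from h import *
C=cloud('si3');P=C[(abs(C[...,2]-.091)<.004)&(C[...,0]>.44)&(C[...,0]<.6)&(C[...,1]<-.1)&(C[...,1]>-.25)];print(len(P),P.min(0),P.max(0))
to([.594,-.174,.13],RD);to([.594,-.174,.07],RD)
E
```

```text
front d -0.047999999999999904 106
-0.04661947444955797
6.925 [ 0.52445369 -0.17333108  0.09127336] [ 0.23750325  0.73832507 -0.30308141]
109 [ 0.56402627 -0.23419072  0.08708586] [ 0.58128287 -0.10618994  0.09489649]
t [69.5 -1.9 -0. ] r [ 0.1 -0.6 -0.1]
t [68.9 -2.  60. ] r [ 0.1 -0.6 -0.1]
```

Call:
drive_tool --increments '[{"tx": 50, "ty": -2, "tz": 0, "rx": 0, "ry": 0, "rz": 0}, {"tx": 70, "ty": -2, "tz": 0, "rx": 0, "ry": 0, "rz": 0}, {"tx": 72, "ty": -2, "tz": 10, "rx": 0, "ry": 0, "rz": 0}, {"tx": 72, "ty": -2, "tz": 55, "rx": 0, "ry": 0, "rz": 0}, {"tx": 72, "ty": -2, "tz": 60, "rx": 0, "ry": 0, "rz": 0}, {"tx": 72, "ty": -2, "tz": 60, "rx": 0, "ry": 0, "rz": 0}]'

```text
clock: 7.68
ee_pos: [0.5914, -0.1732, 0.0273]
orientation: [-3.141, 0.058, 0.002]
wrist_force: [0.9, -0.4, 0.3]
gripper_width: 0.002
grasp_force: 0.0
```

Call:
drive_tool --increments '[{"tx": -10, "ty": 0, "tz": 0, "rx": 0, "ry": 0, "rz": 0}, {"tx": -18, "ty": 0, "tz": 0, "rx": 0, "ry": 0, "rz": 0}, {"tx": -26, "ty": 0, "tz": 0, "rx": 0, "ry": 0, "rz": 0}, {"tx": -34, "ty": 0, "tz": 0, "rx": 0, "ry": 0, "rz": 0}, {"tx": -42, "ty": 0, "tz": 0, "rx": 0, "ry": 0, "rz": 0}, {"tx": -50, "ty": 0, "tz": 0, "rx": 0, "ry": 0, "rz": 0}, {"tx": -57, "ty": 0, "tz": 0, "rx": 0, "ry": 0, "rz": 0}, {"tx": -63, "ty": 0, "tz": 0, "rx": 0, "ry": 0, "rz": 0}, {"tx": -68, "ty": 0, "tz": 0, "rx": 0, "ry": 0, "rz": 0}, {"tx": -72, "ty": 0, "tz": 0, "rx": 0, "ry": 0, "rz": 0}, {"tx": -72, "ty": 0, "tz": 0, "rx": 0, "ry": 0, "rz": 0}]'

```text
clock: 9.05
ee_pos: [0.5188, -0.1702, 0.0272]
orientation: [-3.14, 0.058, 0.004]
wrist_force: [0.5, -0.4, 0.1]
gripper_width: 0.005
grasp_force: 0.0
```

```bash
python3 front.py si4
```

```text
front d -0.11999999999999997 28
-0.11806625916651581
9.1 [ 0.51898443 -0.1701189   0.02721107] [-0.29573591  0.25287886  0.55706475]
```

```bash
cat >> h.py <<'E'
def RH(psi,th):  # tool along the drum axis; psi housing yaw, th = angle of tool y from seat x about seat z (deg)
    B=R.from_euler('ZY',[psi,-32],degrees=True).as_matrix()  # seat frame
    return B, B@R.from_euler('Z',th,degrees=True).as_matrix()@np.array([[0,1,0],[1,0,0],[0,0,-1.]])
E
python3 - <<'E'
from h import *
B,G=RH(15,45);print(B[:,2],G.round(2))
D0=np.array([[0,1,0],[1,0,0],[0,0,-1.]])
to([.52,-.17,.2],RD)
to([.46,-.02,.34],D0)
s=sense();T=R.from_rotvec(s['orientation']).as_matrix()
print(np.degrees(R.from_matrix(T.T@R.from_euler('Z',-20,degrees=True).as_matrix()@D0).as_rotvec()))
E
```

```text
[-0.5118627 -0.1371532  0.8480481] [[-0.76  0.4   0.51]
 [ 0.53  0.84  0.14]
 [-0.37  0.37 -0.85]]
t [   0.7   -0.2 -134.8] r [-0.   0.1 -0.1]
t [ -65.1 -148.  -274.5] r [ -0.1   0.1 -92.1]
[ -0.11159697   0.08422945 -72.11224475]
```

Call:
drive_tool --increments '[{"tx": 4, "ty": 0, "tz": -10, "rx": 0, "ry": 0, "rz": 0}, {"tx": 4, "ty": 0, "tz": -60, "rx": 0, "ry": 0, "rz": 0}, {"tx": 4, "ty": 0, "tz": -120, "rx": 0, "ry": 0, "rz": -10}, {"tx": 0, "ty": 0, "tz": -175, "rx": 0, "ry": 0, "rz": -20}, {"tx": -10, "ty": -20, "tz": -225, "rx": 0, "ry": 0, "rz": -30}, {"tx": -20, "ty": -40, "tz": -265, "rx": 0, "ry": 0, "rz": -40}, {"tx": -30, "ty": -70, "tz": -275, "rx": 0, "ry": 0, "rz": -50}, {"tx": -40, "ty": -90, "tz": -275, "rx": 0, "ry": 0, "rz": -60}, {"tx": -50, "ty": -110, "tz": -275, "rx": 0, "ry": 0, "rz": -70}, {"tx": -60, "ty": -130, "tz": -275, "rx": 0, "ry": 0, "rz": -80}, {"tx": -65, "ty": -148, "tz": -275, "rx": 0, "ry": 0, "rz": -90}, {"tx": -65, "ty": -148, "tz": -275, "rx": 0, "ry": 0, "rz": -92}]' --jaw 0.5

```text
clock: 10.6
ee_pos: [0.4603, -0.0188, 0.3033]
orientation: [2.22, 2.223, 0.001]
wrist_force: [-0.2, -0.4, 0.3]
gripper_width: 0.496
grasp_force: 0.0
```

```bash
python3 - <<'E'
from h import *
B,G=RH(15,45)
s=sense();print(s['ee_pos'],s['joint_positions'].round(2))
to(np.array([.545,.199,.132])+.16*B[:,2],G)
E
```

```text
[ 0.46027806 -0.01879028  0.30333277] [ 0.39  0.24 -0.51  1.72  0.12  1.21 -0.15]
t [201.   22.5  67.9] r [-32.3  -8.7 -58.3]
```

Call:
drive_tool --increments '[{"tx": 30, "ty": 3, "tz": 0, "rx": -4, "ry": -1, "rz": -8}, {"tx": 60, "ty": 6, "tz": 10, "rx": -8, "ry": -2, "rz": -15}, {"tx": 90, "ty": 9, "tz": 20, "rx": -12, "ry": -3, "rz": -22}, {"tx": 120, "ty": 12, "tz": 30, "rx": -16, "ry": -4, "rz": -30}, {"tx": 150, "ty": 15, "tz": 40, "rx": -20, "ry": -5, "rz": -38}, {"tx": 180, "ty": 18, "tz": 55, "rx": -25, "ry": -6.5, "rz": -46}, {"tx": 201, "ty": 22, "tz": 68, "rx": -29, "ry": -8, "rz": -53}, {"tx": 201, "ty": 22, "tz": 68, "rx": -32, "ry": -8.7, "rz": -58}, {"tx": 201, "ty": 22, "tz": 68, "rx": -32, "ry": -8.7, "rz": -58}]'

```text
clock: 11.72
ee_pos: [0.4827, 0.179, 0.2341]
orientation: [0.699, 2.543, 0.368]
wrist_force: [1.3, -0.2, 0.5]
gripper_width: 0.5
grasp_force: 0.0
```

```bash
python3 - <<'E'
from h import *
s=sense();print(s['ee_pos'],s['joint_positions'].round(2),s['clock'])
snap('wrist','w2')
cv2.imwrite('pics/w2v.png',cv2.resize(cv2.imread('pics/w2.png'),(768,576)))
C=cloud('w2');im=np.load('pics/w2.npz')['im'].astype(int)
B,G=RH(15,45); 
m=(im.sum(-1)<130)&(C[...,2]>.12)&(C[...,2]<.21)&(C[...,1]>.14)&(C[...,1]<.26)&(C[...,0]>.45)
P=C[m];print(m.sum(),P.min(0),P.max(0),P.mean(0))
E
```

```text
[0.48272015 0.17904503 0.23405499] [ 0.06  0.15 -0.62  2.23  0.77  0.34 -0.17] 11.725
1160 [0.5064539  0.16592181 0.13077447] [0.5599034  0.20976838 0.18197049] [0.53100216 0.18734661 0.15561658]
```

View pics/w2v.png

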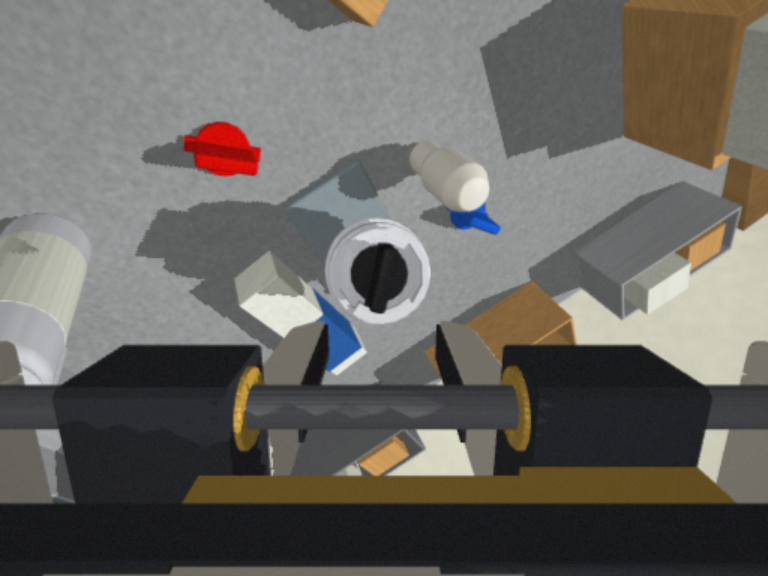

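The wrist view looks almost straight down the drum axis. The rim is centred at about (378,270), and the wing runs from (388,245) to (375,310), nearly parallel to the tool's x. I'll fit the axis, the centre and the wing.

```bash
cat > capfit.py <<'E'
from h import *
def capfit(tag):
    C=cloud(tag);im=np.load(f'pics/{tag}.npz')['im'].astype(int)
    box=(C[...,2]>.11)&(C[...,2]<.21)&(C[...,1]>.12)&(C[...,1]<.26)&(C[...,0]>.45)&(C[...,0]<.62)
    P=C[box&(im.sum(-1)<130)]
    rng=np.random.default_rng(0);best=0;a0=RH(15,0)[0][:,2]
    for _ in range(800):
        q=P[rng.choice(len(P),3,False)];n=np.cross(q[1]-q[0],q[2]-q[0]);n/=np.linalg.norm(n)+1e-12;n*=np.sign(n@a0)
        k=abs((P-q[0])@n)<.0015
        if n@a0>.9 and k.sum()>best:best=k.sum();K=k
    c=P[K].mean(0);n=np.linalg.svd(P[K]-c)[2][2];n*=np.sign(n@a0)
    print('disc',best,'n',n.round(3),'lean',np.degrees(np.arccos(n[2])).round(1),'psi',np.degrees(np.arctan2(-n[1],-n[0])).round(1),'c',c.round(4))
    psi=np.degrees(np.arctan2(-n[1],-n[0]));B=RH(psi,0)[0]
    L=(P-c)@B   # seat frame at disc top
    w=L[L[:,2]>.006];print('wing pts',len(w),'z',np.percentile(w[:,2],[50,98,100]).round(4))
    e=np.cov(w[:,:2].T);v=np.linalg.eigh(e)[1][:,1];top=w[w[:,2]>.03];print('top',len(top),top[:,:2].min(0),top[:,:2].max(0));vt=np.linalg.svd(top[:,:2]-top[:,:2].mean(0))[2][0]
    r=cv2.minAreaRect(top[:,:2].astype(np.float32));print('wing dir',np.degrees(np.arctan2(vt[1],vt[0])),'rect',r)
    # light rim ring
    Q=(C[box&(im.sum(-1)>250)]-c)@B; ring=Q[(abs(Q[:,2]-.000)<.003)&(np.hypot(Q[:,0],Q[:,1])<.045)]
    A=np.c_[2*ring[:,:2],np.ones(len(ring))];x=np.linalg.lstsq(A,(ring[:,:2]**2).sum(1),rcond=None)[0]
    (ex,ey),rad=cv2.minEnclosingCircle(ring[:,:2].astype(np.float32));print('ring',len(ring),ex,ey,rad)
    print('axis pt from ring',(c+B[:,:2]@[ex,ey]).round(4)); wc=c+B@np.r_[r[0],0]; print('axis pt from wing',wc.round(4),'seat',(wc-.008*B[:,2]).round(4))
if __name__=='__main__': capfit('w2')
E
python3 capfit.py
```

```text
disc 533 n [-0.531  0.007  0.847] lean 32.1 psi -0.8 c [0.5397 0.1862 0.1415]
wing pts 586 z [0.0355 0.0373 0.0376]
top 485 [-0.01762809 -0.01669975] [0.0203856  0.02063689]
wing dir -45.65173149026471 rect ((0.0017991093918681145, 0.002374473959207535), (0.011973104439675808, 0.0470559187233448), 44.37267303466797)
ring 679 0.0038086839485913515 0.0026453582104295492 0.038963302969932556
axis pt from ring [0.5429 0.1889 0.1435]
axis pt from wing [0.5412 0.1886 0.1425] seat [0.5455 0.1885 0.1357]
```

```bash
python3 - <<'E'
from h import *
B,G=RH(-.8,44.6);S=np.array([.5458,.1887,.1354])
to(S+.075*B[:,2],G);to(S+.016*B[:,2],G)
E
```

```text
t [-2.  -0.1 80.8] r [ 5.4 -5.8 13.2]
t [ -7.3  -6.3 139.2] r [ 5.4 -5.8 13.2]
```

Call:
drive_tool --increments '[{"tx": 0, "ty": 0, "tz": 10, "rx": 2, "ry": -2, "rz": 5}, {"tx": -1, "ty": 0, "tz": 45, "rx": 4, "ry": -4, "rz": 10}, {"tx": -2, "ty": 0, "tz": 80, "rx": 5.4, "ry": -5.8, "rz": 13.2}, {"tx": -2, "ty": 0, "tz": 80, "rx": 5.4, "ry": -5.8, "rz": 13.2}, {"tx": -2, "ty": 0, "tz": 80, "rx": 5.4, "ry": -5.8, "rz": 13.2}]' --jaw 0.4

```text
clock: 12.4
ee_pos: [0.5256, 0.1901, 0.1678]
orientation: [1.021, 2.403, 0.286]
wrist_force: [-0.7, -0.1, 0.6]
gripper_width: 0.401
grasp_force: 0.0
```

```bash
python3 - <<'E'
from h import *
from capfit import capfit
snap('wrist','w3');s=sense();print(s['joint_positions'].round(2))
try: capfit('w3')
except Exception as e: print(e)
B,G=RH(-.8,44.6);S=np.array([.5458,.1887,.1354])
to(S+.075*B[:,2],G);to(S+.016*B[:,2],G)
# finger tips in tool frame
T=R.from_rotvec(s['orientation']).as_matrix();C=cloud('w3');L=(C-s['ee_pos'])@T
m=(abs(L[...,0])<.02)&(abs(L[...,1])<.05)&(L[...,2]<-.03)&(L[...,2]>-.1);P=L[m];print(m.sum())
for sg in(-1,1):
    q=P[P[:,1]*sg>0];print(sg,np.percentile(q,[1,50,99],axis=0).round(4))
E
```

```text
[-0.31  0.34 -0.34  2.21  1.29  0.44 -1.  ]
disc 1081 n [-0.533  0.004  0.846] lean 32.2 psi -0.5 c [0.5406 0.1888 0.1421]
wing pts 1047 z [0.0357 0.0844 0.0903]
top 966 [-0.01882664 -0.01959698] [0.01868291 0.01963998]
wing dir -45.88788213638572 rect ((-4.832446575164795e-05, -1.714564859867096e-05), (0.0355926938354969, 0.04089641571044922), 4.172520637512207)
ring 1125 0.0030232376884669065 -0.00035450272844173014 0.0392245277762413
axis pt from ring [0.5432 0.1885 0.1437]
axis pt from wing [0.5406 0.1888 0.1421] seat [0.5448 0.1888 0.1353]
t [-0.3 -0.8  1.7] r [ 0.1 -0.1  0.1]
t [-0.4 -0.9 60.7] r [ 0.1 -0.1  0.1]
2709
-1 [[-0.0083 -0.0322 -0.0993]
 [ 0.0079 -0.0225 -0.0722]
 [ 0.0086 -0.0178 -0.0404]]
1 [[-0.008   0.0192 -0.0992]
 [ 0.008   0.0238 -0.0723]
 [ 0.0086  0.0337 -0.0401]]
```

Call:
drive_tool --increments '[{"tx": -0.4, "ty": -0.9, "tz": 20, "rx": 0, "ry": 0, "rz": 0}, {"tx": -0.4, "ty": -0.9, "tz": 45, "rx": 0, "ry": 0, "rz": 0}, {"tx": -0.4, "ty": -0.9, "tz": 57, "rx": 0, "ry": 0, "rz": 0}, {"tx": -0.4, "ty": -0.9, "tz": 60, "rx": 0, "ry": 0, "rz": 0}, {"tx": -0.4, "ty": -0.9, "tz": 60, "rx": 0, "ry": 0, "rz": 0}]'

```text
clock: 13.08
ee_pos: [0.557, 0.1886, 0.1173]
orientation: [1.021, 2.402, 0.287]
wrist_force: [-0.0, -0.4, 0.2]
gripper_width: 0.397
grasp_force: 0.0
```

Call:
drive_tool --increments '[{"tx": 0, "ty": 0, "tz": 0, "rx": 0, "ry": 0, "rz": 0}, {"tx": 0, "ty": 0, "tz": 0, "rx": 0, "ry": 0, "rz": 0}, {"tx": 0, "ty": 0, "tz": 0, "rx": 0, "ry": 0, "rz": 0}, {"tx": 0, "ty": 0, "tz": 0, "rx": 0, "ry": 0, "rz": 0}, {"tx": 0, "ty": 0, "tz": 0, "rx": 0, "ry": 0, "rz": 0}, {"tx": 0, "ty": 0, "tz": 0, "rx": 0, "ry": 0, "rz": 0}]' --jaw 0 --squeeze 30

```text
clock: 13.82
ee_pos: [0.5566, 0.1891, 0.1165]
orientation: [1.02, 2.404, 0.286]
wrist_force: [-3.7, -0.2, 4.1]
gripper_width: 0.126
grasp_force: 30.0
```

Call:
drive_tool --increments '[{"tx": 0, "ty": 0, "tz": 0, "rx": 0, "ry": 0, "rz": -6}, {"tx": 0, "ty": 0, "tz": 0, "rx": 0, "ry": 0, "rz": -13}, {"tx": 0, "ty": 0, "tz": 0, "rx": 0, "ry": 0, "rz": -20}, {"tx": 0, "ty": 0, "tz": 0, "rx": 0, "ry": 0, "rz": -27}, {"tx": 0, "ty": 0, "tz": 0, "rx": 0, "ry": 0, "rz": -34}, {"tx": 0, "ty": 0, "tz": 0, "rx": 0, "ry": 0, "rz": -41}]'

```text
clock: 14.58
ee_pos: [0.5566, 0.1907, 0.1165]
orientation: [0.106, 2.582, 0.028]
wrist_force: [-3.4, 1.6, 2.6]
gripper_width: 0.131
grasp_force: 30.0
```

Call:
drive_tool --increments '[{"tx": 0, "ty": 0, "tz": 0, "rx": 0, "ry": 0, "rz": -8}, {"tx": 0, "ty": 0, "tz": 0, "rx": 0, "ry": 0, "rz": -16}, {"tx": 0, "ty": 0, "tz": 0, "rx": 0, "ry": 0, "rz": -24}, {"tx": 0, "ty": 0, "tz": 0, "rx": 0, "ry": 0, "rz": -32}, {"tx": 0, "ty": 0, "tz": 0, "rx": 0, "ry": 0, "rz": -40}, {"tx": 0, "ty": 0, "tz": 0, "rx": 0, "ry": 0, "rz": -47}, {"tx": 0, "ty": 0, "tz": 0, "rx": 0, "ry": 0, "rz": -47}]'

```text
clock: 15.45
ee_pos: [0.5557, 0.1908, 0.116]
orientation: [-0.937, 2.435, -0.27]
wrist_force: [-4.2, 2.0, 4.0]
gripper_width: 0.128
grasp_force: 30.0
```

```bash
python3 - <<'E'
from h import *
B,G=RH(-.8,44.6);s=sense();T=R.from_rotvec(s['orientation']).as_matrix()
print('turned',np.degrees(R.from_matrix(G.T@T).as_rotvec()).round(1),s['joint_positions'].round(2),s['wrist_force'],s['torque'],s['clock'])
E
```

```text
turned [ -0.4   0.1 -88.2] [-0.4   0.46 -0.18  2.2   1.61  0.36  0.24] [-4.16743902  1.99754789  4.04930163] [0.44934069 0.75102497 0.2424777 ] 15.45
```

Call:
drive_tool --increments '[{"tx": 0, "ty": 0, "tz": -6, "rx": 0, "ry": 0, "rz": 0}, {"tx": 0, "ty": 0, "tz": -14, "rx": 0, "ry": 0, "rz": 0}, {"tx": 0, "ty": 0, "tz": -25, "rx": 0, "ry": 0, "rz": 0}, {"tx": 0, "ty": 0, "tz": -40, "rx": 0, "ry": 0, "rz": 0}, {"tx": 0, "ty": 0, "tz": -60, "rx": 0, "ry": 0, "rz": 0}, {"tx": 0, "ty": 0, "tz": -80, "rx": 0, "ry": 0, "rz": 0}, {"tx": 0, "ty": 0, "tz": -95, "rx": 0, "ry": 0, "rz": 0}, {"tx": 0, "ty": 0, "tz": -95, "rx": 0, "ry": 0, "rz": 0}]'

```text
clock: 16.45
ee_pos: [0.5064, 0.1886, 0.1975]
orientation: [-0.932, 2.436, -0.275]
wrist_force: [-0.0, 0.2, -1.6]
gripper_width: 0.129
grasp_force: 30.0
```

```bash
python3 - <<'E'
from h import *
snap('side','s5');snap('wrist','w5')
cv2.imwrite('pics/v5.png',np.hstack([cv2.resize(cv2.imread('pics/s5.png')[60:300,150:350],(400,480)),cv2.resize(cv2.imread('pics/w5.png')[100:384,100:400],(400,480))]))
# placing pose: tool y=+unit y, tool down
RP=np.stack([-XU,YV,-ZW],1)
print(sense()['clock'])
to([.47,.03,.34],RP)
s=sense();T=R.from_rotvec(s['orientation']).as_matrix();C=cloud('w5');L=(C-s['ee_pos'])@T
im=np.load('pics/w5.npz')['im'].astype(int)
m=(im.sum(-1)<140)&(L[...,2]>-.034)&(L[...,2]<0)&(np.hypot(L[...,0],L[...,1])<.05);P=L[m];print(m.sum(),np.percentile(P,[1,50,99],axis=0).round(4) if len(P) else '')
E
```

```text
16.55
t [  88.  -135.  -107.9] r [-11.5  30.6  42.7]
996 [[ 0.0035 -0.0223 -0.0319]
 [ 0.0138 -0.0025 -0.0303]
 [ 0.0304  0.0191 -0.0268]]
```

View pics/v5.png

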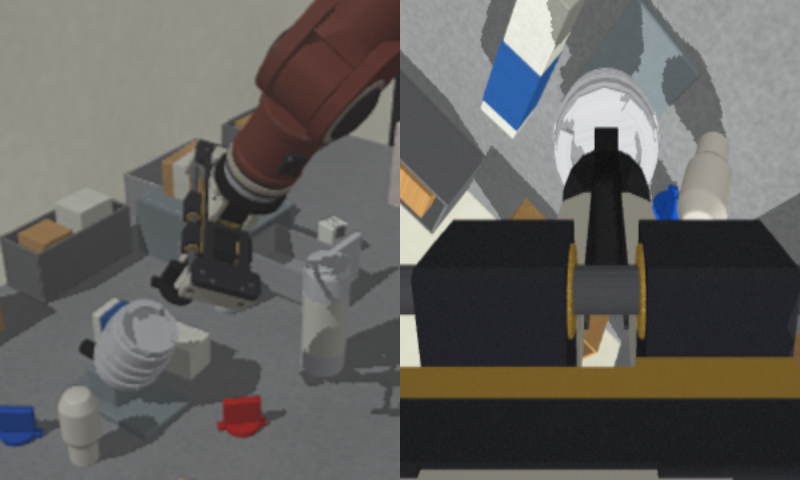

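The cap hangs in the jaws, clear of the drum (wrist half, at about (605,190)), and the empty drum is visible behind it. Next I'll carry it to the drawer.

Call:
drive_tool --increments '[{"tx": 8, "ty": -12, "tz": -20, "rx": -1.4, "ry": 3.8, "rz": 5.3}, {"tx": 20, "ty": -32, "tz": -35, "rx": -2.9, "ry": 7.6, "rz": 10.7}, {"tx": 32, "ty": -50, "tz": -50, "rx": -4.3, "ry": 11.5, "rz": 16}, {"tx": 45, "ty": -68, "tz": -65, "rx": -5.8, "ry": 15.3, "rz": 21.4}, {"tx": 56, "ty": -85, "tz": -80, "rx": -7.2, "ry": 19.1, "rz": 26.7}, {"tx": 68, "ty": -102, "tz": -92, "rx": -8.6, "ry": 23, "rz": 32}, {"tx": 78, "ty": -120, "tz": -100, "rx": -10, "ry": 26.8, "rz": 37.4}, {"tx": 88, "ty": -135, "tz": -108, "rx": -11.5, "ry": 30.6, "rz": 42.7}, {"tx": 88, "ty": -135, "tz": -108, "rx": -11.5, "ry": 30.6, "rz": 42.7}]'

```text
clock: 17.68
ee_pos: [0.4713, 0.028, 0.3014]
orientation: [0.059, 3.141, -0.003]
wrist_force: [-0.3, 1.0, -0.8]
gripper_width: 0.128
grasp_force: 30.0
```

```bash
python3 - <<'E'
from h import *
RP=np.stack([-XU,YV,-ZW],1);s=sense();print(s['ee_pos'],s['joint_positions'].round(2),s['clock'],s['grasp_force'])
snap('wrist','w6');snap('side','s6');C=cloud('s6')
for t in('s6','w6'):
  C=cloud(t);A=(C-np.array([.615,-.1755,0]))@np.stack([XU,YV,ZW],1)
  m=(A[...,0]<.01)&(A[...,0]>-.14)&(abs(A[...,1])<.075)&(A[...,2]<.1)&(A[...,2]>-.005);P=A[m]
  print(t,len(P))
  for lo,hi in[(.085,.1),(.06,.07),(.01,.03)]:
    q=P[(P[:,2]>lo)&(P[:,2]<hi)]
    if len(q)>5: print(lo,len(q),np.percentile(q,[0,2,50,98,100],axis=0).round(4).tolist())
to([.568,-.174,.2],RP);to([.568,-.174,.06],RP)
E
```

```text
[0.47133017 0.02800059 0.30140083] [ 0.13  0.24 -0.3   1.7   0.08  1.21  1.34] 17.675 29.999816715717316
s6 1247
0.085 71 [[-0.1199, -0.0721, 0.085], [-0.1191, -0.0699, 0.0856], [-0.1151, -0.0347, 0.0918], [0.0099, 0.0665, 0.099], [0.0099, 0.0697, 0.0993]]
0.06 162 [[-0.1199, -0.0707, 0.0601], [-0.1183, -0.0643, 0.0602], [-0.044, -0.0378, 0.065], [0.0086, 0.0544, 0.0693], [0.0098, 0.0664, 0.0699]]
0.01 234 [[-0.1195, -0.0711, 0.0116], [-0.118, -0.0662, 0.0156], [-0.0279, -0.0177, 0.021], [0.0081, 0.0508, 0.0295], [0.0099, 0.0662, 0.03]]
w6 6174
0.085 794 [[-0.1182, -0.0706, 0.0851], [-0.1179, -0.0675, 0.0859], [-0.113, 0.0, 0.0934], [-0.1061, 0.0664, 0.0954], [-0.1055, 0.0681, 0.0963]]
0.06 514 [[-0.1184, -0.0687, 0.06], [-0.1179, -0.0532, 0.0606], [-0.0659, -0.0477, 0.0665], [0.005, 0.0673, 0.0691], [0.0098, 0.0681, 0.0699]]
0.01 1841 [[-0.1183, -0.0703, 0.0145], [-0.1179, -0.0484, 0.0171], [-0.0515, -0.0118, 0.0199], [-0.0041, 0.0484, 0.0282], [0.0077, 0.068, 0.03]]
t [-104.8 -202.2  139.3] r [-0.  -0.   0.2]
t [-104.9 -202.2  279.3] r [-0.  -0.   0.2]
```

Call:
drive_tool --increments '[{"tx": -15, "ty": -30, "tz": 0, "rx": 0, "ry": 0, "rz": 0}, {"tx": -36, "ty": -70, "tz": 0, "rx": 0, "ry": 0, "rz": 0}, {"tx": -57, "ty": -110, "tz": 20, "rx": 0, "ry": 0, "rz": 0}, {"tx": -78, "ty": -150, "tz": 60, "rx": 0, "ry": 0, "rz": 0}, {"tx": -95, "ty": -185, "tz": 100, "rx": 0, "ry": 0, "rz": 0}, {"tx": -103, "ty": -203, "tz": 140, "rx": 0, "ry": 0, "rz": 0.2}, {"tx": -103, "ty": -203, "tz": 170, "rx": 0, "ry": 0, "rz": 0.2}, {"tx": -103, "ty": -203, "tz": 170, "rx": 0, "ry": 0, "rz": 0.2}]'

```text
clock: 18.77
ee_pos: [0.5643, -0.1729, 0.1297]
orientation: [-0.051, -3.136, -0.004]
wrist_force: [0.1, 0.1, -0.8]
gripper_width: 0.128
grasp_force: 30.0
```

```bash
python3 - <<'E'
from h import *
RP=np.stack([-XU,YV,-ZW],1);s=sense();print(s['ee_pos'],s['joint_positions'].round(2),s['clock'],s['grasp_force'])
to([.565,-.175,.06],RP);to([.565,-.175,.035],RP)
snap('side','s7');cv2.imwrite('pics/v7.png',cv2.resize(cv2.imread('pics/s7.png')[90:240,200:360],(640,600),interpolation=cv2.INTER_CUBIC))
E
```

```text
[ 0.56433173 -0.1728989   0.12972705] [ 0.39  0.58 -0.2   1.66  0.14  0.92  1.67] 18.775 29.99955654144287
t [ -1.3  -2.3 107.7] r [ 0.1 -0.3  0.1]
t [ -1.5  -2.4 132.7] r [ 0.1 -0.3  0.1]
```

View pics/v7.png

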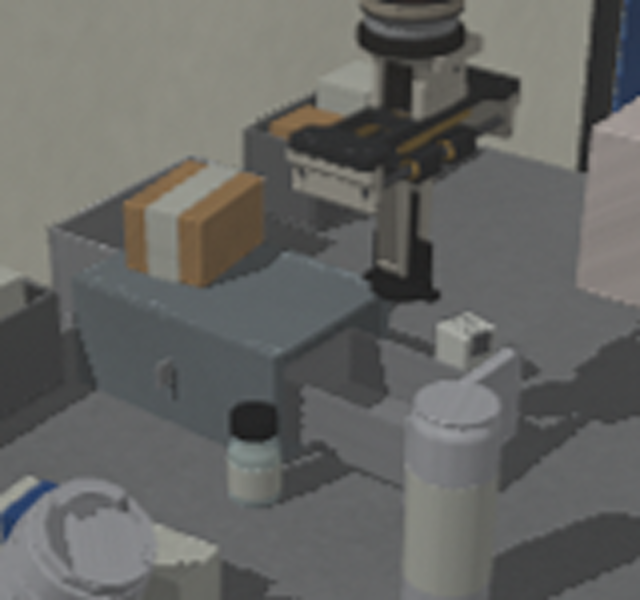

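The cap is level over the open drawer at about (405,285), clear of the jar and relay. Lowering it now.

Call:
drive_tool --increments '[{"tx": -1, "ty": -2, "tz": 25, "rx": 0, "ry": -0.3, "rz": 0}, {"tx": -1, "ty": -2, "tz": 55, "rx": 0, "ry": -0.3, "rz": 0}, {"tx": -1, "ty": -2, "tz": 85, "rx": 0, "ry": -0.3, "rz": 0}, {"tx": -1, "ty": -2, "tz": 110, "rx": 0, "ry": -0.3, "rz": 0}, {"tx": -1, "ty": -2, "tz": 124, "rx": 0, "ry": -0.3, "rz": 0}, {"tx": -1, "ty": -2, "tz": 129, "rx": 0, "ry": -0.3, "rz": 0}, {"tx": -1, "ty": -2, "tz": 129, "rx": 0, "ry": -0.3, "rz": 0}]'

```text
clock: 19.7
ee_pos: [0.5686, -0.1774, 0.0044]
orientation: [0.055, 3.133, -0.001]
wrist_force: [0.3, 0.4, -1.4]
gripper_width: 0.129
grasp_force: 30.0
```

Call:
drive_tool --increments '[{"tx": 0, "ty": 0, "tz": 1.5, "rx": 0, "ry": 0, "rz": 0}, {"tx": 0, "ty": 0, "tz": 3, "rx": 0, "ry": 0, "rz": 0}, {"tx": 0, "ty": 0, "tz": 3, "rx": 0, "ry": 0, "rz": 0}]'

```text
clock: 20.08
ee_pos: [0.5678, -0.1775, 0.0007]
orientation: [0.056, 3.135, -0.001]
wrist_force: [0.6, 0.4, -0.6]
gripper_width: 0.127
grasp_force: 30.0
```

Call:
drive_tool --increments '[{"tx": 0, "ty": 0, "tz": 2, "rx": 0, "ry": 0, "rz": 0}, {"tx": 0, "ty": 0, "tz": 4, "rx": 0, "ry": 0, "rz": 0}, {"tx": 0, "ty": 0, "tz": 4, "rx": 0, "ry": 0, "rz": 0}]'

```text
clock: 20.45
ee_pos: [0.5686, -0.1775, -0.0027]
orientation: [0.056, 3.133, -0.001]
wrist_force: [-0.3, -0.4, 4.3]
gripper_width: 0.129
grasp_force: 30.0
```

Contact with the floor. Half a millimetre more, then release gently.

Call:
drive_tool --increments '[{"tx": 0, "ty": 0, "tz": 0.5, "rx": 0, "ry": 0, "rz": 0}, {"tx": 0, "ty": 0, "tz": 0.5, "rx": 0, "ry": 0, "rz": 0}]'

```text
clock: 20.7
ee_pos: [0.5688, -0.1776, -0.0027]
orientation: [0.056, 3.133, -0.001]
wrist_force: [-0.9, 0.9, 5.7]
gripper_width: 0.124
grasp_force: 30.0
```

Call:
drive_tool --increments '[{"tx": 0, "ty": 0, "tz": 0, "rx": 0, "ry": 0, "rz": 0}, {"tx": 0, "ty": 0, "tz": 0, "rx": 0, "ry": 0, "rz": 0}, {"tx": 0, "ty": 0, "tz": 0, "rx": 0, "ry": 0, "rz": 0}, {"tx": 0, "ty": 0, "tz": 0, "rx": 0, "ry": 0, "rz": 0}]' --jaw 0.35

```text
clock: 21.2
ee_pos: [0.5676, -0.1774, -0.0042]
orientation: [0.056, 3.135, -0.0]
wrist_force: [-0.4, 0.6, 0.5]
gripper_width: 0.352
grasp_force: 0.0
```

Call:
drive_tool --increments '[{"tx": 0, "ty": 0, "tz": -15, "rx": 0, "ry": 0, "rz": 0}, {"tx": 0, "ty": 0, "tz": -45, "rx": 0, "ry": 0, "rz": 0}, {"tx": 0, "ty": 0, "tz": -100, "rx": 0, "ry": 0, "rz": 0}, {"tx": 0, "ty": 0, "tz": -150, "rx": 0, "ry": 0, "rz": 0}, {"tx": 0, "ty": 0, "tz": -150, "rx": 0, "ry": 0, "rz": 0}]'

```text
clock: 21.82
ee_pos: [0.5704, -0.1781, 0.1519]
orientation: [0.056, 3.124, -0.005]
wrist_force: [0.3, 0.4, -0.4]
gripper_width: 0.35
grasp_force: 0.0
```

```bash
python3 - <<'E'
from h import *
s=sense();print(s['clock'],s['ee_pos'],s['orientation'])
snap('wrist','w8');cv2.imwrite('pics/v8.png',cv2.imread('pics/w8.png'))
C=cloud('w8');A=(C-np.array([.615,-.1755,0]))@np.stack([XU,YV,ZW],1);im=np.load('pics/w8.npz')['im'].astype(int)
m=(im.sum(-1)<130)&(A[...,0]<.02)&(A[...,0]>-.12)&(abs(A[...,1])<.045)&(A[...,2]<.075)&(A[...,2]>.01);P=A[m]
top=P[P[:,2]>.055];print('wing',len(top),np.percentile(top,[1,50,99],axis=0).round(4),cv2.minAreaRect(top[:,:2].astype(np.float32)))
low=P[P[:,2]<.035];print('disc',len(low),np.percentile(low,[1,50,99],axis=0).round(4))
pan=A[(abs(A[...,2]-.093)<.004)&(A[...,0]<-.08)&(A[...,0]>-.14)&(abs(A[...,1])<.075)];print('panel',np.percentile(pan[:,0],[1,99]).round(4) if len(pan) else 0)
RP=np.stack([-XU,YV,-ZW],1);to([.44,-.174,.17],RP);to([.44,-.174,.055],RP)
E
```

```text
21.825 [ 0.57042041 -0.1780896   0.15187856] [ 0.05589495  3.12366475 -0.00471432]
wing 428 [[-0.0702 -0.0099  0.0582]
 [-0.0496 -0.0044  0.0635]
 [-0.0258  0.0012  0.0652]] ((-0.04790904372930527, -0.004406340420246124), (0.044793665409088135, 0.011217593215405941), 0.10780421644449234)
disc 670 [[-0.0763 -0.0252  0.025 ]
 [-0.0496 -0.0044  0.0277]
 [-0.0292  0.0164  0.0295]]
panel [-0.1166 -0.1048]
t [128.5  -0.8  15.5] r [-0.1  0.7 -0.1]
t [129.8  -0.7 130.5] r [-0.1  0.7 -0.1]
```

View pics/v8.png

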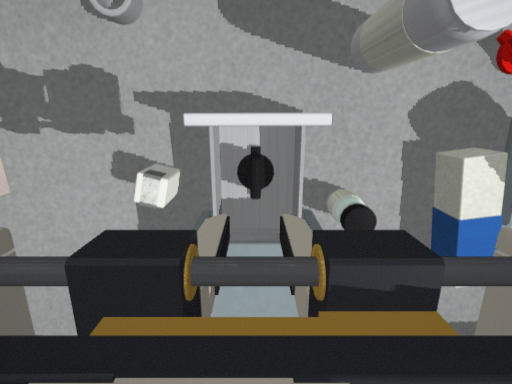

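The cap lies flat in the drawer at about (255,172), with the wing along the drawer's x. It sits about 3 mm before drawer_in and 4 mm to one side. Next is the push. I'm keeping to y≈-0.183 so the gripper body stays clear of the spray can.

Call:
drive_tool --increments '[{"tx": 30, "ty": -3, "tz": 0, "rx": 0, "ry": 0.3, "rz": 0}, {"tx": 80, "ty": -9, "tz": 0, "rx": 0, "ry": 0.7, "rz": 0}, {"tx": 128, "ty": -10, "tz": 5, "rx": 0, "ry": 0.7, "rz": 0}, {"tx": 128, "ty": -10, "tz": 15, "rx": 0, "ry": 0.7, "rz": 0}, {"tx": 128, "ty": -10, "tz": 70, "rx": 0, "ry": 0.7, "rz": 0}, {"tx": 128, "ty": -10, "tz": 115, "rx": 0, "ry": 0.7, "rz": 0}, {"tx": 128, "ty": -10, "tz": 130, "rx": 0, "ry": 0.7, "rz": 0}, {"tx": 128, "ty": -10, "tz": 130, "rx": 0, "ry": 0.7, "rz": 0}]' --jaw 0

```text
clock: 22.88
ee_pos: [0.4388, -0.182, 0.0133]
orientation: [-0.055, -3.131, -0.003]
wrist_force: [-0.5, 0.7, 0.3]
gripper_width: 0.006
grasp_force: 0.0
```

Call:
drive_tool --increments '[{"tx": -20, "ty": 0, "tz": 0, "rx": 0, "ry": 0, "rz": 0}, {"tx": -40, "ty": 0, "tz": 0, "rx": 0, "ry": 0, "rz": 0}, {"tx": -46, "ty": 0, "tz": 0, "rx": 0, "ry": 0, "rz": 0}, {"tx": -49, "ty": 0, "tz": 0, "rx": 0, "ry": 0, "rz": 0}, {"tx": -52, "ty": 0, "tz": 0, "rx": 0, "ry": 0, "rz": 0}, {"tx": -56, "ty": 0, "tz": 0, "rx": 0, "ry": 0, "rz": 0}, {"tx": -61, "ty": 0, "tz": 0, "rx": 0, "ry": 0, "rz": 0}, {"tx": -66, "ty": 0, "tz": 0, "rx": 0, "ry": 0, "rz": 0}, {"tx": -71, "ty": 0, "tz": 0, "rx": 0, "ry": 0, "rz": 0}, {"tx": -76, "ty": 0, "tz": 0, "rx": 0, "ry": 0, "rz": 0}, {"tx": -81, "ty": 0, "tz": 0, "rx": 0, "ry": 0, "rz": 0}, {"tx": -86, "ty": 0, "tz": 0, "rx": 0, "ry": 0, "rz": 0}]'

```text
clock: 24.38
ee_pos: [0.5257, -0.1859, 0.0147]
orientation: [-0.056, -3.135, 0.0]
wrist_force: [-1.0, 1.0, 0.4]
gripper_width: 0.006
grasp_force: 0.7
```

Call:
drive_tool --increments '[{"tx": -5, "ty": 0, "tz": 0, "rx": 0, "ry": 0, "rz": 0}, {"tx": -10, "ty": 0, "tz": 0, "rx": 0, "ry": 0, "rz": 0}, {"tx": -15, "ty": 0, "tz": 0, "rx": 0, "ry": 0, "rz": 0}, {"tx": -20, "ty": 0, "tz": 0, "rx": 0, "ry": 0, "rz": 0}, {"tx": -25, "ty": 0, "tz": 0, "rx": 0, "ry": 0, "rz": 0}, {"tx": -30, "ty": 0, "tz": 0, "rx": 0, "ry": 0, "rz": 0}, {"tx": -35, "ty": 0, "tz": 0, "rx": 0, "ry": 0, "rz": 0}, {"tx": -40, "ty": 0, "tz": 0, "rx": 0, "ry": 0, "rz": 0}, {"tx": -45, "ty": 0, "tz": 0, "rx": 0, "ry": 0, "rz": 0}, {"tx": -50, "ty": 0, "tz": 0, "rx": 0, "ry": 0, "rz": 0}, {"tx": -55, "ty": 0, "tz": 0, "rx": 0, "ry": 0, "rz": 0}, {"tx": -60, "ty": 0, "tz": 0, "rx": 0, "ry": 0, "rz": 0}]'

```text
clock: 25.88
ee_pos: [0.5854, -0.188, 0.0144]
orientation: [-0.056, -3.135, -0.0]
wrist_force: [-4.8, 1.2, 4.4]
gripper_width: 0.005
grasp_force: 2.5
```

Call:
drive_tool --increments '[{"tx": -4, "ty": 0, "tz": 0, "rx": 0, "ry": 0, "rz": 0}, {"tx": -8, "ty": 0, "tz": 0, "rx": 0, "ry": 0, "rz": 0}, {"tx": -12, "ty": 0, "tz": 0, "rx": 0, "ry": 0, "rz": 0}, {"tx": -15, "ty": 0, "tz": 0, "rx": 0, "ry": 0, "rz": 0}, {"tx": -18, "ty": 0, "tz": 0, "rx": 0, "ry": 0, "rz": 0}, {"tx": -21, "ty": 0, "tz": 0, "rx": 0, "ry": 0, "rz": 0}, {"tx": -23.5, "ty": 0, "tz": 0, "rx": 0, "ry": 0, "rz": 0}, {"tx": -26, "ty": 0, "tz": 0, "rx": 0, "ry": 0, "rz": 0}, {"tx": -26, "ty": 0, "tz": 0, "rx": 0, "ry": 0, "rz": 0}]'

```text
clock: 27.0
ee_pos: [0.6102, -0.1889, 0.0142]
orientation: [-0.056, -3.132, -0.0]
wrist_force: [-6.2, 0.6, 5.4]
gripper_width: 0.01
grasp_force: 3.3
```

Call:
drive_tool --increments '[{"tx": -2, "ty": 0, "tz": 0, "rx": 0, "ry": 0, "rz": 0}, {"tx": -2, "ty": 0, "tz": 0, "rx": 0, "ry": 0, "rz": 0}]'

```text
clock: 27.25
ee_pos: [0.6099, -0.1889, 0.0141]
orientation: [-0.056, -3.128, -0.001]
wrist_force: [-10.5, 1.9, 8.7]
gripper_width: 0.005
grasp_force: 5.1
```

At the stop: the force rises with no further motion. Letting go.

Call:
drive_tool --increments '[{"tx": 3, "ty": 0, "tz": 0, "rx": 0, "ry": 0, "rz": 0}, {"tx": 7, "ty": 0, "tz": 0, "rx": 0, "ry": 0, "rz": 0}, {"tx": 12, "ty": 0, "tz": 0, "rx": 0, "ry": 0, "rz": 0}, {"tx": 40, "ty": 0, "tz": 0, "rx": 0, "ry": 0, "rz": 0}, {"tx": 75, "ty": 0, "tz": 0, "rx": 0, "ry": 0, "rz": 0}, {"tx": 75, "ty": 0, "tz": -40, "rx": 0, "ry": 0, "rz": 0}, {"tx": 75, "ty": 0, "tz": -100, "rx": 0, "ry": 0, "rz": 0}, {"tx": 75, "ty": 0, "tz": -100, "rx": 0, "ry": 0, "rz": 0}, {"tx": 75, "ty": 0, "tz": -100, "rx": 0, "ry": 0, "rz": 0}]'

```text
clock: 28.38
ee_pos: [0.5396, -0.1866, 0.1147]
orientation: [-0.056, -3.137, 0.001]
wrist_force: [0.1, -0.8, -0.9]
gripper_width: 0.007
grasp_force: 0.0
```

```bash
python3 front.py si9; python3 front.py si10
```

```text
front d -0.001999999999999863 95
-0.0001519847173674975
28.425 [ 0.53868324 -0.18639114  0.11374412] [-0.52925784  0.95455208 -0.40822965]
front d -0.001999999999999863 90
-0.00036021043403072696
28.475 [ 0.53826075 -0.18627537  0.11327293] [-0.54805681 -0.36237708  0.79273174]
```

The drawer is latched at 0 and holding. Handing in.

```bash
python3 -c "
from bench import *
print(close_job())"
```

```text
the job is handed in; nothing more can be done
None
```

I opened the drawer by its touch latch, took the bayonet cap off and laid it flat, wing up, in the drawer. I then pushed the drawer shut until it latched (measured within 1 mm of 0), and the job is handed in at about 28.5 s of robot time; the hand-in returned no verdict.

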